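# Change over the layering vials at the amber light guard

## Robot

A 6-joint arm with a two-finger parallel gripper is mounted at the origin on a cart in front of the work surface, level with it; the furniture and walls round the work are solid. World frame = base frame: x ahead of the robot, y to its left, z up, the work surface at z = 0. Lengths are in mm, angles in rad, forces in N, time in s.
With the tool pointing down it reaches from about 275 to 750 mm from the base axis. Payload 10.2 kg.
Tool frame: the origin (TCP) lies on the front face of the gripper's body, between the roots of the fingers; the fingertips stand 73 mm ahead of it and the grasp point (between the pads) lies 54 mm ahead of it; z points along the fingers, y is the line along which they close (so a half turn about z gives the same grasp; the last joint's range is limited). The gripper opens to 85 mm and grips with 20 to 120 N. Pads are 22 mm wide; open, the fingers measure 114 mm over their backs; the gripper's body (76 mm by 85 mm) begins 54 mm behind the grasp point. The pads swing forward as they close: fully open they stand 13 mm farther back than shut.
Start: joints at [-1.337, 0.313, 1.498, -0, 1.331, -0.223], TCP at [231.555, -471.184, 303.894] pointing down, gripper open.
Joint ranges: [-2.94, 2.94], [-0.97, 2.17], [0.19, 2.56], [-1.23, 4.37], [0.02, 3.11], [-2.88, 2.88]. Speed limits (rad/s): [2.39, 2.39, 3.01, 3.14, 3.14, 3.14].

## Interface

Orientations are given as a unit quaternion [w, x, y, z].
In Python, from rig import * gives the robot as it stands.
- The arm moves only by the tool step_arm, never from a script. Its argument "plan" is a list of rows, each an object with "offset": the shift along the tool's x, y, z in cm, a list of three; "rot": the turn, a rotation vector about the tool's x, y, z in degrees, a list of three; "gripper": the finger opening in cm, from 0 to 8.54. In form: [{"offset": [x, y, z], "rot": [wx, wy, wz], "gripper": gripper}, ...]. A call has 1 to 12 rows; each row is the pose to reach, as a shift and turn from the pose commanded when the call began, along the tool's axes at that moment; what a row does not reach only later rows make up. A row lasts 1/10 s, in which the tool goes at most 50 mm and 8.59 degrees, less where a joint would pass 70% of its speed; a pose out of reach is approached as far as the arm can. A call with a gripper value outside its range is refused whole. The fingers move at their own pace and stop on an object; "squeeze" is the grip in N (left out, the last holds). Time passes only in rows, so rows that repeat a pose let the fingers close. It gives the time, the measured TCP pose, the force, the opening and the grip force at its end, in the units of the state.
- sense(): the state, without advancing time (a new reading comes with each control period).
- capture(name): name is "scene" or "side" or "wrist"; returns a dict with "color" (480x640x3 uint8, red, green, blue), "depth" (480x640 float32, mm along the optical axis (not along the pixel's ray), 0 where there is no reading), "vertical_fov" (degrees; the focal length in pixels is half the picture's height over the tangent of half this angle, whatever the lens; pixels are square), "cx", "cy" (the principal point, pixels), "rvec" (rotation vector, rad) and "tvec" (3), from world to camera coordinates, as OpenCV has them; the wrist camera has in their place "mount" (4x4, takes a point from camera to tool coordinates, whose origin is the TCP and whose axes are the flange's). Camera axes: x right, y down, z forward; pixel columns grow to the right and rows downward; lengths in mm; the calibration is good to about 2 mm. A picture is of the moment at which its call begins: read the wrist's pose just before it.
- finish_job(): hands the job in; it is judged then, once.
The state is a dict: "time_s": time; "joints": joint angles; "dq": joint speeds; "tau": joint torques, N m; "eef_pos": TCP position; "ee_rot": TCP orientation; "force": force on the tool from outside, world axes, zero at the start; "wrist_torque": the same for the moment, N m; "grip_width": opening from 0.0 (shut) to 1.0 (fully open); "grip_force": force on a finger pad.
Only numpy, scipy, OpenCV 4.12 (cv2) and the standard library are available. Lean on these libraries where they do the work, as an engineer would, in place of code of your own. Each camera call takes 0.05 s, during which the arm holds its last target. There are 200 camera calls.

## Task

Change over the light-curing resin vials at the amber light guard: press fully shut the two flip caps that stand open at the left of the hood, then push the rack through the hood to the right until it is against its end stop, and flick the caps of the two vials that have come out on the right well open, back past upright. Leave the first two shut under the hood and do not disturb the cast, jar, carver and box lying about.

Things in the scene. Friction and masses are not known exactly. Their poses are not given: they have to be found in the camera images.
- light_guard: Fixed bench fixture that carries the rack: aluminium base plate 86 x 340 x 8 mm, with end stops 24 mm high at y = +-162 mm. Origin: centre of the base's underside. x points to the back (the side of the cap hinges), y to the left along the slide, z up; it may be yawed by up to 0.15 rad. The raised arm of a bench microscope hangs over the worktop behind and to the right of it: keep the wrist clear.
- hood_top (a point): Centre of the top face of the fixed hood of clear amber sheet over the middle of the base, 97 mm above the worktop: a tunnel along y, 76 mm wide and 84 mm long (42 mm either side of this point), underside 94 mm up, walled at front and back, open at both ends. A cap that is not shut strikes it.
- rack (a joint): Slide of the grey rack with four vials along the fixture's -y (to the right): m, 0 = far left, 0.100 = against the right end stop. It stays where it is left; friction 2.5 N, never lifts or tips.
- push_plate (a point): Centre of the outer (left) face of the rack's left end plate, 65 mm above the worktop; moves with the rack. The plate is 50 mm wide along x, 8 mm thick, from 10 to 89 mm high; its outer face looks to the fixture's +y. At the end of travel this face stands 57 mm left of the fixture's centre, 15 mm clear of the hood.
- cap_1 (a joint): Hinge of the flip cap of vial 1 (leftmost; stands open at the start): rad, 0 = shut flat on the vial, 1.57 = upright, 2.1 = fully back. Stiff hinge that stays where it is left: about 0.035 N m to turn (1 to 3 N at the tab); pressed shut it stops hard at 0, with no snap.
- cap_2 (a joint): Hinge of the flip cap of vial 2 (second from the left; stands open at the start): rad, 0 = shut flat on the vial, 1.57 = upright, 2.1 = fully back. Stiff hinge that stays where it is left: about 0.035 N m to turn (1 to 3 N at the tab); pressed shut it stops hard at 0, with no snap.
- cap_3 (a joint): Hinge of the flip cap of vial 3 (third; shut, under the hood at the start): rad, 0 = shut flat on the vial, 1.57 = upright, 2.1 = fully back. Stiff hinge that stays where it is left: about 0.035 N m to turn (1 to 3 N at the tab); pressed shut it stops hard at 0, with no snap.
- cap_4 (a joint): Hinge of the flip cap of vial 4 (rightmost; shut, under the hood at the start): rad, 0 = shut flat on the vial, 1.57 = upright, 2.1 = fully back. Stiff hinge that stays where it is left: about 0.035 N m to turn (1 to 3 N at the tab); pressed shut it stops hard at 0, with no snap.
- cap_1_hinge (a point): Hinge axis of cap 1, at the back of vial 1, 72 mm above the worktop, level with the vial's mouth; the axis runs along the fixture's y and the point moves with the rack. Vials: black, 32 mm across. Caps: white discs 34 mm across, 8 mm thick, centred 18 mm in front of the hinge when shut (flat top 80 mm up).
- cap_2_hinge (a point): Hinge axis of cap 2, at the back of vial 2, 72 mm above the worktop, level with the vial's mouth; the axis runs along the fixture's y and the point moves with the rack. Hinges 1 and 2 are 42 mm apart, as are 3 and 4; 2 and 3 are 58 mm apart, with a 4 mm upright baffle, 90 mm high, half-way.
- cap_3_hinge (a point): Hinge axis of cap 3, at the back of vial 3, 72 mm above the worktop, level with the vial's mouth; the axis runs along the fixture's y and the point moves with the rack.
- cap_4_hinge (a point): Hinge axis of cap 4, at the back of vial 4, 72 mm above the worktop, level with the vial's mouth; the axis runs along the fixture's y and the point moves with the rack.
- cap_1_tab (a point): Free edge of the thumb tab of cap 1: a 18 mm wide, 3 mm thick tab that slopes forward and up at 45 degrees from the cap's front edge; when shut this edge is 46 mm in front of the hinge and 16 mm above it (88 mm above the worktop). To open, lift it from below with a tilted finger, or stroke it up and back; a merely level push from an upright finger jams.
- cap_2_tab (a point): Free edge of the thumb tab of cap 2: a 18 mm wide, 3 mm thick tab that slopes forward and up at 45 degrees from the cap's front edge; when shut this edge is 46 mm in front of the hinge and 16 mm above it (88 mm above the worktop).
- cap_3_tab (a point): Free edge of the thumb tab of cap 3: a 18 mm wide, 3 mm thick tab that slopes forward and up at 45 degrees from the cap's front edge; when shut this edge is 46 mm in front of the hinge and 16 mm above it (88 mm above the worktop).
- cap_4_tab (a point): Free edge of the thumb tab of cap 4: a 18 mm wide, 3 mm thick tab that slopes forward and up at 45 degrees from the cap's front edge; when shut this edge is 46 mm in front of the hinge and 16 mm above it (88 mm above the worktop).
- cast: Bystander: white dental cast 51 x 66 x 31 mm standing behind the fixture; origin under its centre.
- liquid_jar: Bystander: brown jar with black lid, 41 mm across, 78 mm tall, behind the fixture; origin under its centre.
- carver: Bystander: thin steel wax carver 150 mm long lying behind the fixture's left end; origin under its centre.
- bur_box: Bystander: white and blue carton 48 x 74 x 26 mm on the right of the worktop; origin under its centre.

How it is judged:
By the outcome, as a careful person would: the job done as asked, in the order asked, and still so for the second after the job is handed in, with the robot touching nothing.
It also fails if it takes over 64 s, if anything falls off the work surface, if the arm or the gripper's body presses on something with over 40 N, if the wrist force passes 120 N, or if a joint passes its speed limit or range.

## Working session

There is one attempt and no reset: what is moved stays moved. The work goes in short steps, Python scripts to look and compute and a tool call to move; the robot and the scene stay as the last step left them, time stands still between calls to the robot, and variables do not carry over. Pictures are saved under pics/ and viewed, at most 10 in all, crops included, and the job is handed in when it is done.

Besides the shell and the picture viewer there is one more tool, called after "Request:" as a command line: name --argument value ..., lists and objects as JSON in quotes. step_arm: Moves the arm, as the interface text tells. Its arguments: {"type":"object","properties":{"plan":{"type":"array"},"squeeze":{"type":"number"}},"required":["plan"]}

```bash
mkdir -p pics; ls
cat > h.py <<'E'
from rig import *
import numpy as np, cv2
from scipy.spatial.transform import Rotation as R
def rq(q): return R.from_quat([q[1],q[2],q[3],q[0]])
def shot(name,f=None):
    s=sense(); c=capture(name)
    if f: cv2.imwrite('pics/'+f,c['color'][:,:,::-1])
    h,w=c['depth'].shape; fl=h/2/np.tan(np.radians(c['vertical_fov'])/2)
    v,u=np.mgrid[:h,:w]; d=c['depth']
    P=np.stack([(u-c['cx'])/fl*d,(v-c['cy'])/fl*d,d],-1)
    if 'mount' in c:
        M=np.array(c['mount']); P=P@M[:3,:3].T+M[:3,3]
        P=P@rq(s['ee_rot']).as_matrix().T+np.array(s['eef_pos'])
    else:
        Rm=cv2.Rodrigues(np.array(c['rvec'],float))[0]; P=(P-np.array(c['tvec']).ravel())@Rm
    P[d==0]=np.nan
    return c,P
E
python3 - <<'E'
from h import *
s=sense();print(s)
for n in('scene','side'):
    c,P=shot(n,n+'0.png'); np.savez(n+'0.npz',P=P,col=c['color'])
    print(n,c['vertical_fov'],c['cx'],c['cy'],c['rvec'],c['tvec'])
a=cv2.imread('pics/scene0.png');b=cv2.imread('pics/side0.png')
E
```

```text
pics
{'time_s': 0.0, 'joints': array([-1.33736516e+00,  3.13421951e-01,  1.49844478e+00,  2.26651314e-05,
        1.33103279e+00, -2.23358893e-01]), 'dq': array([ 0.00018498,  0.00198703,  0.00108396,  0.00046855,  0.00021026,
       -0.0008148 ]), 'tau': array([ 1.16278465e-03, -4.12264359e+01, -2.59747678e+01, -1.13654767e-04,
        4.01874713e-03,  1.33593650e-05]), 'eef_pos': array([ 231.53204794, -470.99227826,  303.34648206]), 'ee_rot': array([-6.53481844e-04,  9.74031441e-01,  2.26411848e-01,  7.71571536e-06]), 'force': array([ 0.44340693, -0.18118644, -0.76352329]), 'wrist_torque': array([-0.02262878,  0.02857234,  0.02260461]), 'grip_force': 0.0, 'grip_width': 1.0004585893634645}
scene 44.09146991445353 324.0337579174728 241.10281803565908 [ 0.6149486  -2.35974205  1.50026973] [ 534.96518079  160.34924143 1020.77839309]
side 56.256238556019355 321.1637431554205 242.11084570275824 [ 0.57148395 -2.4364609   1.44040349] [543.85124686 177.6432998  806.04255551]
```

View pics/scene0.png

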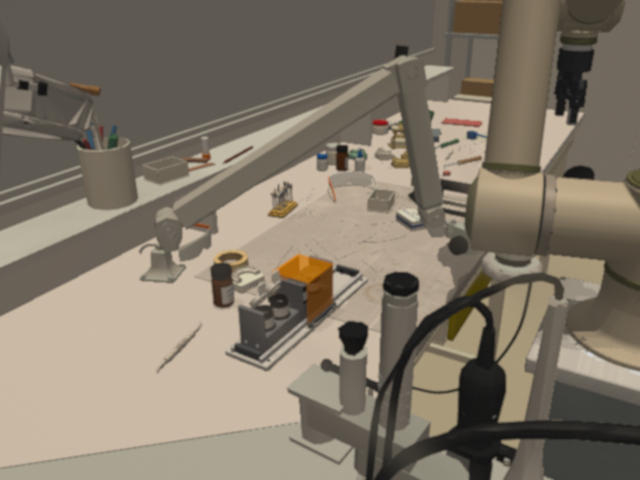

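View pics/side0.png

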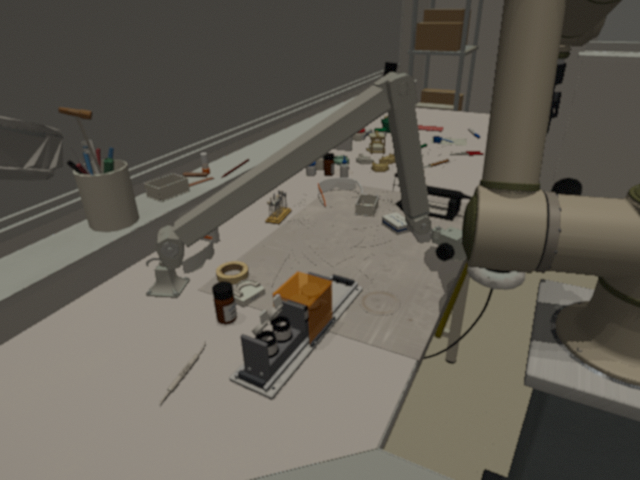

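The pictures show the fixture with its amber hood at about (305,285) scene / (305,300) side, the push plate at the near-left end (255,355 side), and the two open vials between them. The jar and cast are behind. The microscope arm rises over the right and rear.

Run:
```python
from h import *
for n in('scene','side'):
    d=np.load(n+'0.npz');P=d['P'];col=d['col'].astype(int)
    r,g,b=col[...,0],col[...,1],col[...,2]
    z=P[...,2]
    am=(r>1.8*b)&(r>120)&(g<0.75*r)&(z>88)&(z<106)
    vv,uu=np.nonzero(am); k=(uu>250)&(uu<345)&(vv>240)&(vv<350)
    Q=P[vv[k],uu[k]]; print(n,len(Q)); 
    print('amber',np.median(Q,0),cv2.minAreaRect(Q[:,:2].astype(np.float32)))
    # base region
    reg=np.zeros(z.shape,bool);reg[250:390,220:370]=1
    for lo,hi in((5,12),(20,28),(84,94)):
        m=(reg&(z>lo)&(z<hi)&~am&(abs(r-b)<(40 if lo>10 else 25))).astype(np.uint8)
        nn,l,st,ce=cv2.connectedComponentsWithStats(m)
        for i in range(1,nn):
            if st[i,4]>25:
                q=P[l==i]; print(lo,hi,st[i],q.mean(0).round(0),[np.round(t,1) for t in cv2.minAreaRect(q[:,:2].astype(np.float32))])
d=np.load('side0.npz');P=d['P']
for v,u in((95,405),(160,410),(240,432),(252,445),(240,170),(290,168),(200,240),(150,310),(110,370),(300,225),(293,250),(370,185),(220,395)):print((u,v),P[v,u].round(0))
```

```text
scene 981
amber [528.58989843 223.77944134  97.74217051] ((531.1121215820312, 214.94322204589844), (101.67083740234375, 79.689697265625), 85.70868682861328)
5 12 [335 271  20  11  37] [527.  65.  10.] [array([527.4,  64.1]), array([18.9, 52.9]), np.float64(64.5)]
5 12 [226 276 141  93 538] [505. 288.   8.] [array([497.8, 232.8]), array([345.3,  82.7]), np.float64(75.7)]
5 12 [243 279  20  13  59] [670. 187.   8.] [array([670.9, 187.2]), array([51.,  6.]), np.float64(76.5)]
20 28 [337 265  23   9  93] [523.  63.  23.] [array([524.3,  61.9]), array([13.6, 52.8]), np.float64(85.5)]
20 28 [232 267  28  16 155] [696. 180.  24.] [array([697.5, 180.9]), array([59.6, 36.7]), np.float64(78.4)]
20 28 [220 291  15   9  58] [670. 268.  25.] [array([668.6, 265.5]), array([30.8, 13.4]), np.float64(64.7)]
20 28 [234 312  73  45 415] [527. 352.  24.] [array([536.9, 317.9]), array([143.7,  53.4]), np.float64(89.0)]
84 94 [280 279  23  11  99] [526. 268.  88.] [array([526.2, 267.9]), array([41.6, 18.2]), np.float64(14.9)]
84 94 [267 286  14   9  43] [540. 303.  90.] [array([538.6, 300.8]), array([26.7
[... 1689 characters left out ...]
.8)]
84 94 [268 311  14   8  39] [541. 305.  90.] [array([540.3, 300.3]), array([28.1, 10.7]), np.float64(68.2)]
84 94 [252 323  17  11  47] [542. 348.  91.] [array([540.7, 344.1]), array([27.5, 10. ]), np.float64(57.7)]
84 94 [241 334  27  14 155] [536. 371.  88.] [array([537.4, 370.5]), array([ 9.8, 49.5]), np.float64(85.9)]
(405, 95) [463. -87. 381.]
(410, 160) [ 448. -105.  245.]
(432, 240) [ 391. -146.   45.]
(445, 252) [348. -91.  52.]
(170, 240) [822. 239. 135.]
(168, 290) [851. 246.  10.]
(240, 200) [718. 138. 200.]
(310, 150) [611.  36. 287.]
(370, 110) [517. -42. 356.]
(225, 300) [674. 271.  56.]
(250, 293) [681. 186.  17.]
(185, 370) [658. 409.   8.]
(395, 220) [ 516. -248.   28.]
```

```bash
cat >> h.py <<'E'
YAW=-0.042; C=np.array([531.5,224.,0])
FR=R.from_euler('z',YAW)
def loc(P): return FR.inv().apply(np.asarray(P)-C)
def wor(p): return FR.apply(p)+C
def tool(tilt=0,yaw=0):  # fingers down, tool x along fixture x; tilt deg swings the tips forward
    return FR*R.from_euler('z',yaw,degrees=True)*R.from_euler('y',-tilt,degrees=True)*R.from_rotvec([np.pi,0,0])
def rel(pos,rot,s=None):
    s=s or sense(); r0=rq(s['ee_rot'])
    o=r0.inv().apply(np.asarray(pos)-s['eef_pos'])/10
    return o.round(2).tolist(), np.degrees((r0.inv()*rot).as_rotvec()).round(1).tolist()
E
python3 - <<'E'
from h import *
print(tool().as_matrix().round(2),tool(45).as_matrix().round(2))
for p in((290,-150,300),(330,60,300),(500,310,300)):print(rel(p,tool()))
print(capture('wrist')['mount'])
for n in('scene','side'):
    P=np.load(n+'0.npz')['P'];L=loc(P.reshape(-1,3))
    for y0 in(115,73):
        m=(abs(L[:,0])<70)&(abs(L[:,1]-y0)<6)&(L[:,2]>60)
        q=L[m];print(n,y0);print(q[np.argsort(-q[:,2])][::max(1,len(q)//14)].round(0).tolist())
E
```

```text
[[ 1.   -0.04 -0.  ]
 [-0.04 -1.   -0.  ]
 [ 0.    0.   -1.  ]] [[ 0.71 -0.04  0.71]
 [-0.03 -1.   -0.03]
 [ 0.71  0.   -0.71]]
([19.41, -26.23, 0.37], [-0.1, 0.0, 28.6])
([32.26, -43.31, 0.4], [-0.1, 0.0, 28.6])
([58.54, -58.25, 0.42], [-0.1, 0.0, 28.6])
[[-1.49619133e-04 -9.52404806e-01 -3.04836125e-01  7.79327054e+01]
 [ 9.99999657e-01 -3.90931792e-04  7.30576915e-04  3.66664736e-01]
 [-8.14975098e-04 -3.04835911e-01  9.52404537e-01 -7.06519004e+01]
 [ 0.00000000e+00  0.00000000e+00  0.00000000e+00  1.00000000e+00]]
scene 115
[[3.0, 118.0, 121.0], [-1.0, 118.0, 118.0], [1.0, 116.0, 113.0], [0.0, 112.0, 108.0], [-3.0, 113.0, 105.0], [-2.0, 116.0, 101.0], [-2.0, 116.0, 95.0], [-1.0, 109.0, 92.0], [15.0, 120.0, 75.0], [14.0, 118.0, 73.0], [11.0, 114.0, 71.0], [11.0, 111.0, 70.0], [-16.0, 112.0, 68.0], [-14.0, 113.0, 66.0], [-15.0, 114.0, 63.0]]
scene 73
[[4.0, 73.0, 121.0], [3.0, 69.0, 118.0], [3.0, 72.0, 114.0], [1.0, 75.0, 110.0], [2.0, 75.0, 106.0], [1.0, 71.0, 103.0], [2.0, 69.0, 96.0], [4.0, 79.0, 90.0], [16.0, 77.0, 76.0], [-14.0, 76.0, 73.0], [-14.0, 76.0, 72.0], [18.0, 72.0, 69.0], [-13.0, 74.0, 68.0], [-14.0, 76.0, 65.0], [-14.0, 76.0, 64.0]]
side 115
[[1.0, 114.0, 120.0], [1.0, 119.0, 117.0], [0.0, 109.0, 113.0], [1.0, 120.0, 108.0], [1.0, 115.0, 105.0], [-1.0, 116.0, 100.0], [-1.0, 119.0, 92.0], [-11.0, 112.0, 73.0], [14.0, 115.0, 72.0], [16.0, 120.0, 70.0], [-12.0, 116.0, 68.0], [-12.0, 119.0, 66.0], [-15.0, 115.0, 64.0], [3.0, 113.0, 61.0], [8.0, 114.0, 60.0]]
side 73
[[4.0, 69.0, 121.0], [5.0, 77.0, 118.0], [5.0, 78.0, 114.0], [3.0, 75.0, 111.0], [2.0, 69.0, 106.0], [1.0, 70.0, 102.0], [4.0, 75.0, 95.0], [4.0, 78.0, 90.0], [-15.0, 73.0, 73.0], [15.0, 72.0, 71.0], [-9.0, 76.0, 70.0], [15.0, 77.0, 68.0], [-14.0, 76.0, 66.0], [10.0, 70.0, 64.0], [-0.0, 67.0, 61.0]]
```

Request:
step_arm --plan '[{"offset":[4.9,-6.6,0.4],"rot":[0,0,7]},{"offset":[9.7,-13.1,0.4],"rot":[0,0,14]},{"offset":[14.5,-19.7,0.4],"rot":[0,0,21]},{"offset":[19.4,-26.2,0.4],"rot":[0,0,28.6]},{"offset":[22.6,-30.5,0.4],"rot":[0,0,28.6]},{"offset":[25.8,-34.8,0.4],"rot":[0,0,28.6]},{"offset":[29.0,-39.0,0.4],"rot":[0,0,28.6]},{"offset":[32.3,-43.3,0.4],"rot":[0,0,28.6]},{"offset":[32.3,-43.3,0.4],"rot":[0,0,28.6]},{"offset":[32.3,-43.3,0.4],"rot":[0,0,28.6]},{"offset":[36,-45.4,0.4],"rot":[0,0,28.6]},{"offset":[40,-47.6,0.4],"rot":[0,0,28.6]}]'

```text
validation failed for argument at $.pl...
```

Gripper apparently is required per row; I want 2.7 cm for two-finger work.

Request:
step_arm --plan '[{"offset":[4.9,-6.6,0.4],"rot":[0,0,7],"gripper":2.7},{"offset":[9.7,-13.1,0.4],"rot":[0,0,14],"gripper":2.7},{"offset":[14.5,-19.7,0.4],"rot":[0,0,21],"gripper":2.7},{"offset":[19.4,-26.2,0.4],"rot":[0,0,28.6],"gripper":2.7},{"offset":[22.6,-30.5,0.4],"rot":[0,0,28.6],"gripper":2.7},{"offset":[25.8,-34.8,0.4],"rot":[0,0,28.6],"gripper":2.7},{"offset":[29.0,-39.0,0.4],"rot":[0,0,28.6],"gripper":2.7},{"offset":[32.3,-43.3,0.4],"rot":[0,0,28.6],"gripper":2.7},{"offset":[32.3,-43.3,0.4],"rot":[0,0,28.6],"gripper":2.7},{"offset":[32.3,-43.3,0.4],"rot":[0,0,28.6],"gripper":2.7},{"offset":[36,-45.4,0.4],"rot":[0,0,28.6],"gripper":2.7},{"offset":[40,-47.6,0.4],"rot":[0,0,28.6],"gripper":2.7}]'

```text
time_s: 1.35
eef_pos: [367.2, 112.2, 300.2]
ee_rot: [0.0, 1.0, -0.021, 0.001]
force: [1.2, -2.5, 0.7]
grip_width: 0.316
grip_force: 0.0
```

Run:
```python
from h import *
s=sense();print(s['time_s'],s['eef_pos'],s['joints'].round(2),s['force'])
print(rel((530,310,300),tool()))
```

```text
1.35 [367.17207553 112.22452761 300.18949587] [-0.01 -0.    1.88 -0.    1.26  1.6 ] [ 1.19448613 -2.46245671  0.69858856]
([15.45, -20.43, 0.03], [0.0, -0.1, 0.0])
```

Request:
step_arm --plan '[{"offset":[3.5,-4.5,0],"rot":[0,0,0],"gripper":2.7},{"offset":[6.5,-8.5,0],"rot":[0,0,0],"gripper":2.7},{"offset":[9.5,-12.5,0],"rot":[0,0,0],"gripper":2.7},{"offset":[12.5,-16.5,0],"rot":[0,0,0],"gripper":2.7},{"offset":[15.4,-20.0,0],"rot":[0,0,0],"gripper":2.7},{"offset":[15.4,-20.0,0],"rot":[0,0,0],"gripper":2.7},{"offset":[15.4,-20.0,0],"rot":[0,0,0],"gripper":2.7},{"offset":[15.4,-20.0,0],"rot":[0,0,0],"gripper":2.7}]'

```text
time_s: 2.15
eef_pos: [529.2, 302.3, 300.1]
ee_rot: [0.0, 1.0, -0.021, -0.0]
force: [0.2, -0.3, 0.0]
grip_width: 0.317
grip_force: 0.0
```

Run:
```python
from h import *
s=sense();print(s['time_s'],s['eef_pos'],s['joints'].round(2),s['force'],s['grip_width'])
c,P=shot('wrist','w1.png'); np.savez('w1.npz',P=P)
L=loc(P.reshape(-1,3)).reshape(P.shape)
z=L[...,2]
for lo,hi in((86,92),(95,99),(99,125)):
    m=((z>lo)&(z<hi)).astype(np.uint8)
    n,l,st,ce=cv2.connectedComponentsWithStats(m)
    for i in range(1,n):
        if st[i,4]>60:
            q=L[l==i];print(lo,hi,st[i],q.mean(0).round(1),np.percentile(q,[3,97],axis=0).round(1).tolist())
```

```text
2.15 [529.22005161 302.29732992 300.08648783] [ 0.33  0.5   1.23 -0.    1.41  1.94] [ 0.15317799 -0.28115512  0.01802606] 0.31734329053777494
86 92 [363 174   9  79 471] [ 3.6 42.3 90. ] [[-24.1, 40.2, 86.8], [29.7, 44.1, 91.5]]
86 92 [500 179  20  68 763] [  3.4 -59.9  88.7] [[-19.8, -63.8, 86.4], [25.7, -56.8, 90.4]]
86 92 [216 180  16  68 740] [  3.1 144.4  88.7] [[-20.2, 141.0, 86.6], [25.1, 148.3, 90.3]]
86 92 [303 187  48  11 330] [18.5 71.2 89.1] [[16.1, 55.9, 86.2], [20.8, 86.2, 91.9]]
86 92 [244 189  47  11 364] [ 17.1 112.6  89. ] [[14.6, 97.5, 86.2], [19.6, 127.8, 91.7]]
95 99 [  370   162   130   107 12639] [ 4.2 -1.8 97.5] [[-32.7, -41.2, 96.2], [38.4, 37.6, 98.6]]
95 99 [303 198  48  19 285] [12.4 71.6 97.1] [[5.6, 56.3, 95.1], [14.9, 86.1, 98.8]]
95 99 [243 201  47  19 308] [  9.7 112.   97. ] [[2.6, 98.5, 95.1], [12.7, 127.3, 98.9]]
99 125 [307 203  41  18 527] [  8.9  71.1 107. ] [[5.7, 59.4, 99.2], [11.7, 82.6, 120.8]]
99 125 [247 207  39  19 545] [  5.8 112.5 107.5] [[2.7, 102.4, 99.3], [9.4, 123.7, 119.9]]
```

View pics/w1.png

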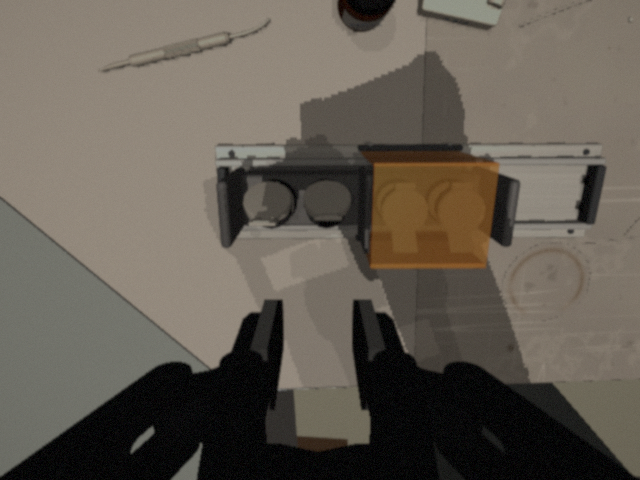

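```bash
sed -i 's/^def loc/C=FR.apply([2.5,-2,0])+C\ndef loc/' h.py
python3 - <<'E'
from h import *
print(C, loc(sense()['eef_pos']))
for x,z in((36,140),(36,108),(12,106),(2,95),(0,84),(0,79)): print(x,z,rel(wor([x,94,z+71]),tool()))
E
```

```text
[533.91382002 221.89679461   0.        ] [ -8.09156855  79.9820871  300.50254162]
36 140 ([4.4, -1.41, 8.95], [-0.0, -0.0, -0.1])
36 108 ([4.4, -1.41, 12.15], [-0.0, -0.0, -0.1])
12 106 ([2.0, -1.4, 12.35], [-0.0, -0.0, -0.1])
2 95 ([1.0, -1.4, 13.45], [-0.0, -0.0, -0.1])
0 84 ([0.8, -1.4, 14.55], [-0.0, -0.0, -0.1])
0 79 ([0.8, -1.4, 15.05], [-0.0, -0.0, -0.1])
```

Request:
step_arm --plan '[{"offset":[3.0,-1.0,4.0],"rot":[0,0,0],"gripper":2.7},{"offset":[4.4,-1.4,8.5],"rot":[0,0,0],"gripper":2.7},{"offset":[4.4,-1.4,12.1],"rot":[0,0,0],"gripper":2.7},{"offset":[4.4,-1.4,12.1],"rot":[0,0,0],"gripper":2.7},{"offset":[4.4,-1.4,12.1],"rot":[0,0,0],"gripper":2.7},{"offset":[3.4,-1.4,12.2],"rot":[0,0,0],"gripper":2.7},{"offset":[2.7,-1.4,12.3],"rot":[0,0,0],"gripper":2.7},{"offset":[2.0,-1.4,12.4],"rot":[0,0,0],"gripper":2.7},{"offset":[1.5,-1.4,12.9],"rot":[0,0,0],"gripper":2.7},{"offset":[1.0,-1.4,13.4],"rot":[0,0,0],"gripper":2.7},{"offset":[0.8,-1.4,14.0],"rot":[0,0,0],"gripper":2.7},{"offset":[0.8,-1.4,14.4],"rot":[0,0,0],"gripper":2.7}]'

```text
time_s: 3.4
eef_pos: [537.8, 316.7, 155.3]
ee_rot: [0.0, 1.0, -0.021, -0.001]
force: [-2.3, 0.6, 3.8]
grip_width: 0.32
grip_force: 1.8
```

Request:
step_arm --plan '[{"offset":[0,0,0.2],"rot":[0,0,0],"gripper":2.7},{"offset":[0,0,0.4],"rot":[0,0,0],"gripper":2.7},{"offset":[0,0,0.4],"rot":[0,0,0],"gripper":2.7}]'

```text
time_s: 3.7
eef_pos: [538.1, 316.7, 152.3]
ee_rot: [0.0, 1.0, -0.021, -0.001]
force: [-5.7, -1.3, 9.6]
grip_width: 0.319
grip_force: 4.7
```

Request:
step_arm --plan '[{"offset":[0,0,0.15],"rot":[0,0,0],"gripper":2.7},{"offset":[0,0,0.3],"rot":[0,0,0],"gripper":2.7},{"offset":[0,0,0.3],"rot":[0,0,0],"gripper":2.7}]'

```text
time_s: 4.0
eef_pos: [538.1, 317.2, 152.1]
ee_rot: [-0.001, 1.0, -0.021, 0.0]
force: [-15.1, -2.0, 28.2]
grip_width: 0.317
grip_force: 14.1
```

Request:
step_arm --plan '[{"offset":[0,0,-2],"rot":[0,0,0],"gripper":2.7},{"offset":[-1,1,-6],"rot":[0,0,0],"gripper":1.5},{"offset":[-1.5,1.5,-11],"rot":[0,0,0],"gripper":0},{"offset":[-1.5,1.5,-14],"rot":[0,0,0],"gripper":0},{"offset":[-1.5,1.5,-14],"rot":[0,0,0],"gripper":0},{"offset":[-1.5,1.5,-14],"rot":[0,0,0],"gripper":0}]'

```text
time_s: 4.6
eef_pos: [522.9, 302.1, 288.5]
ee_rot: [0.0, 1.0, -0.021, 0.0]
force: [0.4, 0.1, -1.2]
grip_width: 0.005
grip_force: 0.0
```

Run:
```python
from h import *
s=sense();print(s['time_s'],s['eef_pos'],s['force'],s['grip_width'])
c,P=shot('wrist','w2.png')
L=loc(P.reshape(-1,3)).reshape(P.shape)
z=L[...,2]
for lo,hi in((76,84),(86,92),(95,99),(99,125)):
    m=((z>lo)&(z<hi)).astype(np.uint8)
    n,l,st,ce=cv2.connectedComponentsWithStats(m)
    for i in range(1,n):
        if st[i,4]>60:
            q=L[l==i];print(lo,hi,st[i],q.mean(0).round(1),np.percentile(q,[3,97],axis=0).round(1).tolist())
for x,y,z in((0,185,110),(0,185,55),(0,168,55),(0,162,55)):print(rel(wor([x,y,z+73]),tool()))
```

```text
4.6 [522.88465948 302.09313478 288.53883548] [ 0.38075818  0.11256836 -1.24233174] 0.0045587822514106206
76 84 [372 151  98   6 116] [37.6  8.6 80.7] [[36.5, -22.0, 76.2], [37.8, 41.8, 83.4]]
76 84 [362 165   9  80 116] [ 3.  46.5 80. ] [[-26.1, 44.9, 76.3], [28.4, 46.8, 83.7]]
76 84 [216 171  14  68 182] [  2.6 143.9  79.9] [[-21.7, 143.4, 76.2], [24.0, 146.3, 83.6]]
76 84 [501 170  20  71 376] [  2.  -54.5  80.1] [[-22.0, -56.2, 76.3], [24.4, -53.8, 83.8]]
76 84 [ 242  178   48   63 2013] [ -1.8 115.3  80.4] [[-20.5, 101.1, 77.8], [15.2, 129.6, 82.3]]
76 84 [ 302  178   47   61 2016] [-1.4 73.7 80.3] [[-20.3, 59.7, 77.2], [15.9, 87.8, 82.4]]
86 92 [393 153 109   1 109] [37.7 -5.8 88.6] [[37.5, -38.7, 86.8], [37.8, 27.1, 90.4]]
86 92 [364 167   9  84 522] [ 0.9 45.  90. ] [[-26.7, 42.9, 87.4], [26.9, 46.7, 91.5]]
86 92 [507 172  22  72 855] [  1.1 -57.2  88.7] [[-22.2, -61.1, 86.4], [23.3, -54.1, 90.4]]
86 92 [210 174  17  71 811] [  0.4 147.   88.7] [[-22.6, 143.6, 86.5], [22.5, 150.9, 90.5]]
86 92 [254 240  25  10 193] [-26.2 115.4  88.4] [[-28.5, 107.0, 86.1], [-23.6, 123.7, 91.0]]
86 92 [313 240  26  10 202] [-26.2  73.5  88.2] [[-28.5, 65.3, 86.1], [-23.5, 82.2, 90.8]]
95 99 [  372   154   136   112 13877] [ 1.6  0.1 97.5] [[-35.2, -39.2, 96.2], [35.9, 39.6, 98.6]]
([1.47, -10.54, 10.44], [0.0, 0.1, -0.0])
([1.48, -10.55, 15.94], [0.0, 0.1, -0.0])
([1.48, -8.85, 15.94], [0.0, 0.1, -0.0])
([1.48, -8.25, 15.94], [0.0, 0.1, -0.0])
```

View pics/w2.png

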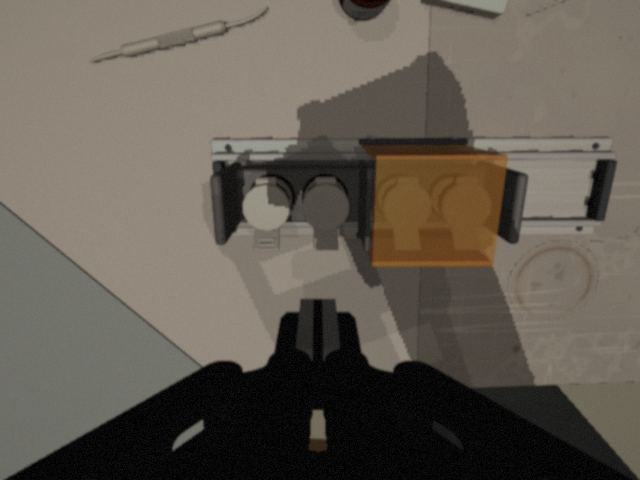

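Both caps lie flat shut (tops at 80 mm, tabs at (265,240) and (326,240) px). Now the push, with fingers shut.

Request:
step_arm --plan '[{"offset":[1.5,-4.5,1],"rot":[0,0,0],"gripper":0},{"offset":[1.5,-8.5,3.5],"rot":[0,0,0],"gripper":0},{"offset":[1.5,-10.5,7.5],"rot":[0,0,0],"gripper":0},{"offset":[1.5,-10.5,12],"rot":[0,0,0],"gripper":0},{"offset":[1.5,-10.5,16],"rot":[0,0,0],"gripper":0},{"offset":[1.5,-10.5,16],"rot":[0,0,0],"gripper":0},{"offset":[1.5,-9.5,16],"rot":[0,0,0],"gripper":0},{"offset":[1.5,-8.9,16],"rot":[0,0,0],"gripper":0},{"offset":[1.5,-8.4,16],"rot":[0,0,0],"gripper":0},{"offset":[1.5,-7.9,16],"rot":[0,0,0],"gripper":0},{"offset":[1.5,-7.4,16],"rot":[0,0,0],"gripper":0}]'

```text
time_s: 5.75
eef_pos: [541.2, 375.4, 130.3]
ee_rot: [-0.001, 1.0, -0.021, 0.001]
force: [1.6, 3.5, 2.4]
grip_width: -0.0
grip_force: 1.4
```

Run:
```python
from h import *
s=sense();print(loc(s['eef_pos']),s['force'])
```

```text
[  0.85742129 153.68653236 130.30140477] [1.59501691 3.50979115 2.40171179]
```

Request:
step_arm --plan '[{"offset":[0,0.8,0],"rot":[0,0,0],"gripper":0},{"offset":[0,1.6,0],"rot":[0,0,0],"gripper":0},{"offset":[0,2.4,0],"rot":[0,0,0],"gripper":0},{"offset":[0,3.2,0],"rot":[0,0,0],"gripper":0},{"offset":[0,4.0,0],"rot":[0,0,0],"gripper":0},{"offset":[0,4.8,0],"rot":[0,0,0],"gripper":0},{"offset":[0,5.5,0],"rot":[0,0,0],"gripper":0},{"offset":[0,6.2,0],"rot":[0,0,0],"gripper":0},{"offset":[0,6.8,0],"rot":[0,0,0],"gripper":0},{"offset":[0,7.2,0],"rot":[0,0,0],"gripper":0},{"offset":[0,7.5,0],"rot":[0,0,0],"gripper":0},{"offset":[0,7.5,0],"rot":[0,0,0],"gripper":0}]'

```text
time_s: 6.95
eef_pos: [537.4, 300.2, 128.7]
ee_rot: [0.0, 1.0, -0.021, -0.001]
force: [-0.5, 1.8, 0.7]
grip_width: 0.001
grip_force: 0.0
```

Run:
```python
from h import *
s=sense();print(loc(s['eef_pos']),s['force'])
```

```text
[  0.21067438  78.33268393 128.66359126] [-0.47740313  1.75841545  0.68482799]
```

Request:
step_arm --plan '[{"offset":[0,0.15,0],"rot":[0,0,0],"gripper":0},{"offset":[0,0.3,0],"rot":[0,0,0],"gripper":0},{"offset":[0,0.45,0],"rot":[0,0,0],"gripper":0},{"offset":[0,0.55,0],"rot":[0,0,0],"gripper":0},{"offset":[0,0.65,0],"rot":[0,0,0],"gripper":0},{"offset":[0,0.65,0],"rot":[0,0,0],"gripper":0}]'

```text
time_s: 7.55
eef_pos: [537.2, 294.0, 128.7]
ee_rot: [0.0, 1.0, -0.021, -0.0]
force: [-0.4, 1.8, -0.1]
grip_width: -0.005
grip_force: 0.7
```

Request:
step_arm --plan '[{"offset":[0,0.1,0],"rot":[0,0,0],"gripper":0},{"offset":[0,0.2,0],"rot":[0,0,0],"gripper":0},{"offset":[0,0.3,0],"rot":[0,0,0],"gripper":0},{"offset":[0,0.3,0],"rot":[0,0,0],"gripper":0}]'

```text
time_s: 7.95
eef_pos: [537.0, 292.8, 128.9]
ee_rot: [-0.002, 1.0, -0.021, 0.0]
force: [1.7, 14.8, -4.8]
grip_width: -0.0
grip_force: 6.9
```

Run:
```python
from h import *
for p,t in(((0,90,129),0),((0,90,260),0),((-60,0,240),30),((-100,-99,220),45)):print(rel(wor(p),tool(t)))
```

```text
([-0.02, -1.91, -0.01], [-0.2, -0.0, -0.0])
([-0.01, -1.95, -13.11], [-0.2, -0.0, -0.0])
([-6.0, 7.06, -11.14], [-0.2, 30.0, -0.1])
([-10.0, 16.96, -9.18], [-0.2, 45.0, -0.1])
```

Request:
step_arm --plan '[{"offset":[0,-1.9,0],"rot":[0,0,0],"gripper":0},{"offset":[0,-2,-4.5],"rot":[0,0,0],"gripper":0},{"offset":[0,-2,-9],"rot":[0,0,0],"gripper":1},{"offset":[0,-2,-13],"rot":[0,0,0],"gripper":2.7},{"offset":[-1.5,1.5,-13],"rot":[0,8,0],"gripper":2.7},{"offset":[-3,5,-12.5],"rot":[0,16,0],"gripper":2.7},{"offset":[-5,8.5,-12],"rot":[0,24,0],"gripper":2.7},{"offset":[-7,12,-11],"rot":[0,32,0],"gripper":2.7},{"offset":[-9,15,-10],"rot":[0,40,0],"gripper":2.7},{"offset":[-10,17,-9.2],"rot":[0,45,0],"gripper":2.7},{"offset":[-10,17,-9.2],"rot":[0,45,0],"gripper":2.7},{"offset":[-10,17,-9.2],"rot":[0,45,0],"gripper":2.7}]'

```text
time_s: 9.15
eef_pos: [429.3, 124.7, 220.5]
ee_rot: [0.009, 0.924, -0.02, 0.382]
force: [0.8, -0.6, -0.7]
grip_width: 0.313
grip_force: 0.0
```

Run:
```python
from h import *
s=sense();print(s['time_s'],s['joints'].round(2),s['force'],s['grip_width'])
print(loc(s['eef_pos']), (FR.inv()*rq(s['ee_rot'])).as_matrix().round(3))
c,P=shot('wrist','w3.png')
L=loc(P.reshape(-1,3)).reshape(P.shape); np.savez('w3.npz',L=L)
z=L[...,2]
for lo,hi in((76,84),(85,92),(95,99),(99,125)):
    m=((z>lo)&(z<hi)&(abs(L[...,0])<60)&(abs(L[...,1])<190)).astype(np.uint8)
    n,l,st,ce=cv2.connectedComponentsWithStats(m)
    for i in range(1,n):
        if st[i,4]>80:
            q=L[l==i];print(lo,hi,st[i],q.mean(0).round(1),np.percentile(q,[3,97],axis=0).round(1).tolist())
```

```text
9.15 [ 0.05  0.07  2.21 -0.7   0.1   2.33] [ 0.79282102 -0.56734848 -0.72428499] 0.3128305349455588
[-100.42377086 -101.52277949  220.54647306] [[ 0.708 -0.001  0.707]
 [-0.    -1.    -0.002]
 [ 0.707  0.001 -0.708]]
76 84 [230 247  15  85 223] [ -4.6 -52.1  79.9] [[-29.1, -52.5, 76.2], [24.6, -50.1, 83.6]]
76 84 [387 252  19  72 190] [  -5.5 -149.9   80.1] [[-24.8, -154.6, 76.4], [20.0, -149.0, 83.7]]
76 84 [ 256  260   52   56 1923] [ -0.2 -80.2  80.8] [[-16.8, -93.8, 77.8], [14.9, -65.0, 82.2]]
76 84 [ 321  260   52   56 2014] [  -0.7 -120.3   80.8] [[-17.8, -135.4, 78.3], [14.9, -106.6, 82.3]]
76 84 [ 78 339 142   8 432] [-38.3  -1.7  80. ] [[-38.7, -41.9, 76.3], [-37.9, 38.3, 83.8]]
85 92 [227 239  16  89 668] [ -2.5 -50.8  89.9] [[-28.6, -52.4, 86.1], [26.1, -48.5, 91.6]]
85 92 [389 245  19  76 970] [  -1.9 -152.6   89. ] [[-23.8, -156.5, 85.9], [21.7, -149.2, 90.7]]
85 92 [  55  247   33   76 1054] [-2.5 51.4 88.9] [[-24.4, 48.6, 86.1], [21.3, 55.4, 90.8]]
85 92 [284 315  11  11 104] [-25.9 -85.1  88.3] [[-28.8, -88.3, 85.2], [-21.8, -82.3, 91.4]]
85 92 [334 315  18  11 178] [ -25.8 -117.6   88.4] [[-28.9, -122.3, 85.2], [-21.8, -112.7, 91.3]]
85 92 [ 71 336 146   8 408] [-38.3  -2.   88.6] [[-38.7, -41.9, 85.3], [-37.9, 38.1, 91.8]]
95 99 [   64   221   162   119 15647] [-3.7 -0.7 97.8] [[-37.1, -40.2, 96.6], [34.3, 38.8, 98.8]]
```

View pics/w3.png

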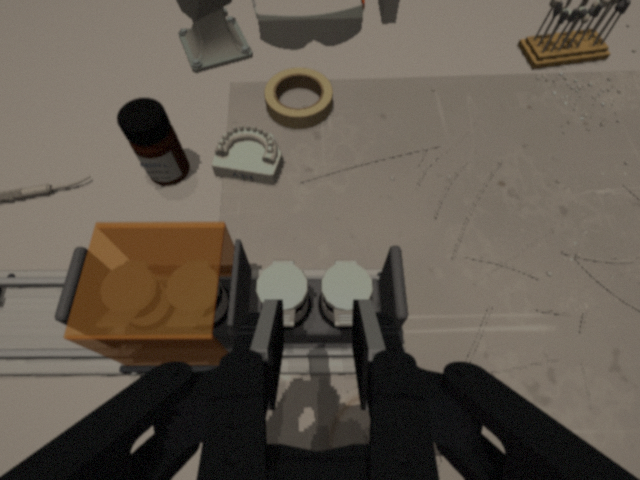

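The image shows rack at the stop, caps 3 and 4 shut at (282,285) and (346,285) px, tabs centred between the fingers' lines. The wrist is near its limit at 45°, so I'll use 25° tilt.

Run:
```python
from h import *
print(rel(wor([-100,-100.3,200]),tool(25)))
print(rel(wor([-110.5,-100.3,133]),tool(25)))
```

```text
([-1.53, -0.08, 1.47], [0.1, -20.0, -0.0])
([-7.01, -0.09, 5.46], [0.1, -20.0, -0.0])
```

Request:
step_arm --plan '[{"offset":[-0.5,-0.1,0.5],"rot":[0,-7,0],"gripper":2.7},{"offset":[-1,-0.1,1],"rot":[0,-14,0],"gripper":2.7},{"offset":[-1.5,-0.1,1.5],"rot":[0,-20,0],"gripper":2.7},{"offset":[-4,-0.1,3.5],"rot":[0,-20,0],"gripper":2.7},{"offset":[-7,-0.1,5.4],"rot":[0,-20,0],"gripper":2.7},{"offset":[-7,-0.1,5.4],"rot":[0,-20,0],"gripper":2.7},{"offset":[-7,-0.1,5.4],"rot":[0,-20,0],"gripper":2.7},{"offset":[-7,-0.1,5.4],"rot":[0,-20,0],"gripper":2.7}]'

```text
time_s: 10.0
eef_pos: [420.1, 127.3, 135.0]
ee_rot: [0.004, 0.976, -0.02, 0.218]
force: [-0.1, -0.6, 0.1]
grip_width: 0.317
grip_force: 0.0
```

```bash
cat > arc.py <<'E'
from h import *
s=sense();print(s['time_s'],s['joints'].round(2),s['force'].round(1),s['grip_width'])
p=loc(s['eef_pos']);print('tcp',p.round(1),'corner',(p+[40.5,0,-60.8]).round(1), (FR.inv()*rq(s['ee_rot'])).as_matrix().round(3).tolist())
for f,r in((0,48),(0,44),(10,41))+tuple((f,38) for f in range(18,121,8)):
    a=np.radians(f); c=np.array([18-r*np.cos(a),-100.3,72+r*np.sin(a)])
    print(f,rel(wor(c+[-40.5,0,60.8]),tool(25),s))
E
python3 arc.py
```

```text
10.0 [ 0.04  0.26  2.16 -0.12  0.28  1.77] [-0.1 -0.6  0.1] 0.3174185228767497
tcp [-109.7  -99.3  135. ] corner [-69.2 -99.3  74.2] [[0.905, 0.0, 0.425], [-0.0, -1.0, 0.0], [0.425, -0.0, -0.905]]
0 ([3.46, 0.1, 1.87], [-0.0, -0.2, -0.0])
0 ([3.82, 0.1, 2.04], [-0.0, -0.2, -0.0])
10 ([4.45, 0.1, 1.55], [-0.0, -0.2, -0.0])
18 ([5.03, 0.1, 1.31], [-0.0, -0.2, -0.0])
26 ([5.42, 0.1, 0.95], [-0.0, -0.2, -0.0])
34 ([5.85, 0.1, 0.64], [-0.0, -0.2, -0.0])
42 ([6.33, 0.1, 0.41], [-0.0, -0.2, -0.0])
50 ([6.83, 0.1, 0.23], [-0.0, -0.2, -0.0])
58 ([7.35, 0.1, 0.13], [-0.0, -0.2, -0.0])
66 ([7.88, 0.1, 0.11], [-0.0, -0.2, -0.0])
74 ([8.41, 0.1, 0.16], [-0.0, -0.2, -0.0])
82 ([8.92, 0.1, 0.28], [-0.0, -0.2, -0.0])
90 ([9.42, 0.1, 0.47], [-0.0, -0.2, -0.0])
98 ([9.88, 0.1, 0.73], [-0.0, -0.2, -0.0])
106 ([10.3, 0.1, 1.05], [-0.0, -0.2, -0.0])
114 ([10.68, 0.1, 1.42], [-0.0, -0.2, -0.0])
```

Approach under the tabs, then the first part of the stroke.

Request:
step_arm --plan '[{"offset":[1.2,0.1,2.0],"rot":[0,0,0],"gripper":2.7},{"offset":[2.6,0.1,2.0],"rot":[0,0,0],"gripper":2.7},{"offset":[3.5,0.1,2.0],"rot":[0,0,0],"gripper":2.7},{"offset":[3.8,0.1,2.0],"rot":[0,0,0],"gripper":2.7},{"offset":[3.8,0.1,2.0],"rot":[0,0,0],"gripper":2.7},{"offset":[4.15,0.1,1.8],"rot":[0,0,0],"gripper":2.7},{"offset":[4.45,0.1,1.55],"rot":[0,0,0],"gripper":2.7},{"offset":[5.0,0.1,1.3],"rot":[0,0,0],"gripper":2.7},{"offset":[5.4,0.1,0.95],"rot":[0,0,0],"gripper":2.7},{"offset":[5.4,0.1,0.95],"rot":[0,0,0],"gripper":2.7}]'

```text
time_s: 11.0
eef_pos: [471.6, 123.8, 147.8]
ee_rot: [0.005, 0.976, -0.021, 0.216]
force: [-1.9, 0.1, 1.1]
grip_width: 0.316
grip_force: 0.6
```

```bash
python3 arc.py
python3 - <<'E'
from h import *
c,P=shot('wrist','w4.png')
cv2.imwrite('pics/w4.png',cv2.resize(c['color'][200:440,200:460,::-1],None,fx=2.2,fy=2.2))
E
```

```text
11.0 [ 0.03  0.32  2.02 -0.08  0.37  1.71] [-1.9  0.1  1.1] 0.3158136777438165
tcp [ -58.1 -100.6  147.8] corner [ -17.6 -100.6   87. ] [[0.906, -0.0, 0.422], [-0.0, -1.0, -0.0], [0.422, 0.0, -0.906]]
0 ([-1.76, -0.03, 0.84], [0.0, 0.0, -0.0])
0 ([-1.39, -0.03, 1.01], [0.0, 0.0, -0.0])
10 ([-0.77, -0.03, 0.52], [0.0, 0.0, -0.0])
18 ([-0.19, -0.03, 0.28], [0.0, 0.0, -0.0])
26 ([0.2, -0.03, -0.08], [0.0, 0.0, -0.0])
34 ([0.64, -0.03, -0.39], [0.0, 0.0, -0.0])
42 ([1.11, -0.03, -0.63], [0.0, 0.0, -0.0])
50 ([1.61, -0.03, -0.8], [0.0, 0.0, -0.0])
58 ([2.13, -0.03, -0.9], [0.0, 0.0, -0.0])
66 ([2.66, -0.03, -0.93], [0.0, 0.0, -0.0])
74 ([3.19, -0.03, -0.88], [0.0, 0.0, -0.0])
82 ([3.7, -0.03, -0.77], [0.0, 0.0, -0.0])
90 ([4.2, -0.03, -0.58], [0.0, 0.0, -0.0])
98 ([4.66, -0.03, -0.32], [0.0, 0.0, -0.0])
106 ([5.09, -0.03, 0.0], [0.0, 0.0, -0.0])
114 ([5.46, -0.03, 0.38], [0.0, 0.0, -0.0])
```

View pics/w4.png

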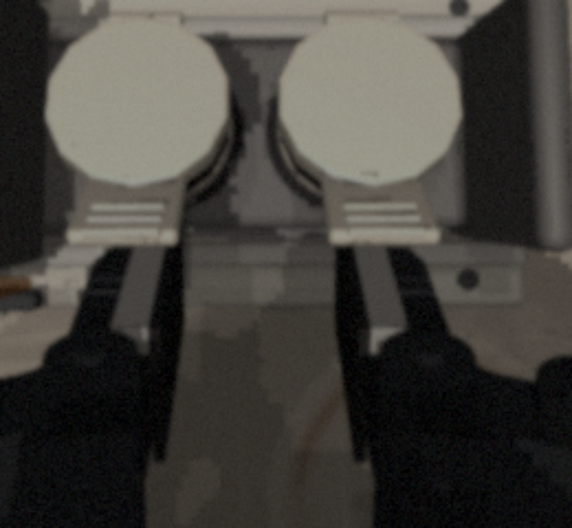

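The fingertips sit under both tabs ((125,235) and (385,235) in the crop) and the caps have begun to lift; continue the arc.

Request:
step_arm --plan '[{"offset":[0.6,0,-0.4],"rot":[0,0,0],"gripper":2.7},{"offset":[1.1,0,-0.65],"rot":[0,0,0],"gripper":2.7},{"offset":[1.6,0,-0.8],"rot":[0,0,0],"gripper":2.7},{"offset":[2.1,0,-0.9],"rot":[0,0,0],"gripper":2.7},{"offset":[2.65,0,-0.95],"rot":[0,0,0],"gripper":2.7},{"offset":[3.2,0,-0.9],"rot":[0,0,0],"gripper":2.7},{"offset":[3.7,0,-0.75],"rot":[0,0,0],"gripper":2.7},{"offset":[3.7,0,-0.75],"rot":[0,0,0],"gripper":2.7}]'

```text
time_s: 11.85
eef_pos: [503.1, 122.4, 170.4]
ee_rot: [0.005, 0.976, -0.021, 0.217]
force: [-0.0, 0.2, 0.3]
grip_width: 0.318
grip_force: 0.0
```

```bash
python3 arc.py|egrep -v "^(0|1|2|3|4|5)[0-9]* \("
python3 - <<'E'
from h import *
c,P=shot('wrist')
cv2.imwrite('pics/w5.png',cv2.resize(c['color'][160:440,180:480,::-1],None,fx=2,fy=2))
E
```

```text
11.85 [ 0.02  0.33  1.92 -0.06  0.45  1.68] [-0.   0.2  0.3] 0.31812666221425023
tcp [ -26.6 -100.7  170.4] corner [  13.9 -100.7  109.6] [[0.905, -0.001, 0.424], [-0.001, -1.0, -0.0], [0.424, -0.0, -0.905]]
66 ([-1.15, -0.04, -0.22], [0.0, -0.1, -0.0])
74 ([-0.62, -0.04, -0.17], [0.0, -0.1, -0.0])
82 ([-0.1, -0.04, -0.05], [0.0, -0.1, -0.0])
90 ([0.39, -0.04, 0.14], [0.0, -0.1, -0.0])
98 ([0.86, -0.04, 0.4], [0.0, -0.1, -0.0])
```

View pics/w5.png

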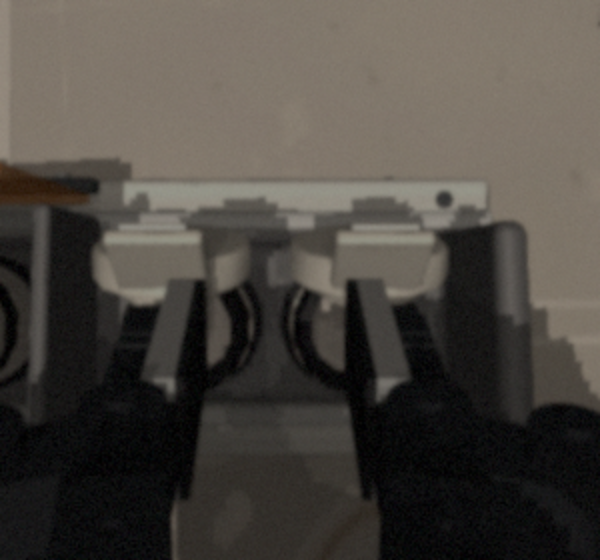

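Both caps are near upright on the fingertips; finish the stroke.

Request:
step_arm --plan '[{"offset":[0.4,0,0.15],"rot":[0,0,0],"gripper":2.7},{"offset":[0.85,0,0.4],"rot":[0,0,0],"gripper":2.7},{"offset":[1.3,0,0.7],"rot":[0,0,0],"gripper":2.7},{"offset":[1.65,0,1.1],"rot":[0,0,0],"gripper":2.7},{"offset":[1.8,0,1.25],"rot":[0,0,0],"gripper":2.7},{"offset":[1.8,0,1.25],"rot":[0,0,0],"gripper":2.7}]'

```text
time_s: 12.5
eef_pos: [525.1, 121.5, 167.0]
ee_rot: [0.005, 0.976, -0.021, 0.218]
force: [-0.7, 0.5, 4.8]
grip_width: 0.314
grip_force: 2.0
```

```bash
python3 arc.py|head -2
python3 - <<'E'
from h import *
c,P=shot('side'); L=loc(P.reshape(-1,3))
c,P=shot('wrist'); L2=loc(P.reshape(-1,3))
for nm,L in(('side',L),('wrist',L2)):
  for y0 in(-80,-121):
    for lo in range(74,122,6):
        m=(L[:,2]>lo)&(L[:,2]<lo+6)&(abs(L[:,1]-y0)<18)&(L[:,0]>-5)&(L[:,0]<70)
        if m.sum()>5: print(nm,y0,lo,m.sum(),np.percentile(L[m,0],[5,50,95]).round(0))
E
```

```text
12.5 [ 0.02  0.38  1.86 -0.06  0.46  1.68] [-0.7  0.5  4.8] 0.31417276537682176
tcp [  -4.6 -100.7  167. ] corner [  35.9 -100.7  106.2] [[0.905, -0.0, 0.426], [-0.0, -1.0, 0.0], [0.426, -0.0, -0.905]]
side -80 74 18 [16. 18. 22.]
side -80 80 21 [16. 19. 25.]
side -80 86 37 [17. 20. 25.]
side -80 92 46 [19. 24. 32.]
side -80 98 41 [15. 27. 33.]
side -80 104 67 [12. 37. 47.]
side -80 110 35 [ 8. 19. 46.]
side -80 116 30 [ 6. 15. 26.]
side -121 74 21 [15. 18. 22.]
side -121 80 23 [16. 20. 26.]
side -121 86 30 [17. 20. 23.]
side -121 92 11 [20. 21. 23.]
side -121 98 6 [14. 17. 19.]
side -121 104 13 [11. 15. 48.]
side -121 110 8 [ 9. 10. 35.]
side -121 116 10 [ 5.  7. 11.]
wrist -80 80 54 [21. 22. 23.]
wrist -80 86 188 [20. 24. 31.]
wrist -80 92 470 [23. 28. 35.]
wrist -80 98 617 [27. 31. 35.]
wrist -80 104 1838 [31. 40. 50.]
wrist -80 110 702 [17. 46. 49.]
wrist -80 116 421 [10. 27. 31.]
wrist -121 74 12 [16. 17. 21.]
wrist -121 80 54 [19. 22. 23.]
wrist -121 86 199 [20. 24. 32.]
wrist -121 92 520 [22. 28. 35.]
wrist -121 98 689 [26. 31. 35.]
wrist -121 104 1869 [33. 41. 51.]
wrist -121 110 651 [17. 34. 50.]
wrist -121 116 429 [10. 27. 31.]
```

Request:
step_arm --plan '[{"offset":[-0.9,0,-0.4],"rot":[0,0,0],"gripper":2.7},{"offset":[-2.7,0,-1.3],"rot":[0,0,0],"gripper":2.7},{"offset":[-4.5,0,-2.1],"rot":[0,0,0],"gripper":2.7},{"offset":[-5.5,0,-5.5],"rot":[0,0,0],"gripper":2.7},{"offset":[-6.5,0,-9.5],"rot":[0,0,0],"gripper":2.7},{"offset":[-6.5,0,-13.3],"rot":[0,0,0],"gripper":2.7},{"offset":[-6.5,0,-13.3],"rot":[0,0,0],"gripper":2.7},{"offset":[-6.5,0,-13.3],"rot":[0,0,0],"gripper":2.7}]'

```text
time_s: 13.4
eef_pos: [408.0, 126.5, 259.0]
ee_rot: [0.005, 0.976, -0.021, 0.216]
force: [-0.0, 0.7, -0.1]
grip_width: 0.318
grip_force: 0.0
```

Run:
```python
from h import *
s=sense();print(s['time_s'],s['force'],loc(s['eef_pos']))
c,P=shot('wrist','w6.png'); L=loc(P.reshape(-1,3))
for y0 in(-80,-121):
    for lo in range(74,122,8):
        m=(L[:,2]>lo)&(L[:,2]<lo+8)&(abs(L[:,1]-y0)<8)&(L[:,0]>-5)&(L[:,0]<70)
        if m.sum()>5: print(y0,lo,m.sum(),np.percentile(L[m,0],[5,50,95]).round(0))
m=(L[:,2]>84)&(L[:,2]<91)&(L[:,1]>46)&(L[:,1]<62)&(abs(L[:,0])<20);print('plate y',np.percentile(L[m,1],[3,50,97]))
```

```text
13.4 [-0.03486852  0.65889467 -0.09660963] [-121.76348143 -100.63102819  258.97653432]
-80 74 117 [16. 18. 20.]
-80 82 178 [18. 19. 21.]
-80 90 243 [20. 22. 28.]
-80 98 588 [24. 31. 38.]
-80 106 552 [37. 44. 50.]
-121 74 115 [16. 18. 20.]
-121 82 172 [18. 19. 21.]
-121 90 244 [21. 23. 28.]
-121 98 582 [24. 31. 38.]
-121 106 550 [38. 44. 50.]
plate y [48.41199523 50.82718709 55.54545013]
```

View pics/w6.png

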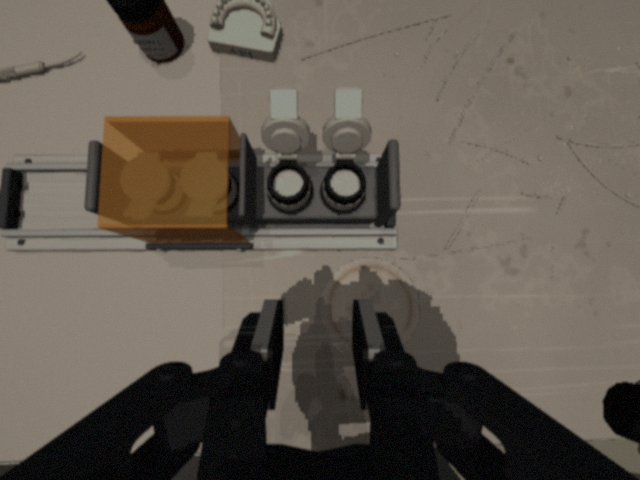

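Caps 3 and 4 stand well back at (285,125) and (347,125) px. The first two are shut under the hood, the rack is at its stop, and the jar and cast are where they were.

```bash
python3 -c "
from rig import *
print(finish_job())"
```

```text
the job is handed in; nothing more can be done
None
```

The job is handed in, done in the order asked: caps 1 and 2 are shut under the hood, the rack is against its right end stop, and caps 3 and 4 stand open at about 2 rad. Nothing touched the bystanders, and it took about 14 s of robot time.

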